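Seal the tins and board them

TASK

Move all the small round tins from the oval wooden board onto the steel deck of the cap sealer, standing upright, and set the dial on its control box as many clicks from off (the long mark) as there are tins. Then, with tins and dial so, press the control box's pedal right down to its stop, hold it there for a moment and let it come back up. Finally stand all the tins upright on the board again; leave the dial at its setting, and leave the other things on the worktop alone.

Things in the scene. Friction and masses are not known exactly. Their poses are not given: they have to be found in the camera images.
- deck (a point): Centre of the top face of the cap sealer's flat steel deck, 130 mm (x) x 278 mm (y), 20 mm above the worktop, no rim, on a low white base 146 x 292 mm fixed to the worktop in front of the robot; z up. A tin counts as on it when it stands upright with its centre over the deck; four tins fit in a row along y, 60 mm apart. Wall cabinets hang over the back of the worktop: their fronts are 0.59 m ahead of the robot's base, their undersides 0.46 m above the worktop.
- control_box: Control box of the cap sealer, a low white slab 190 (x) x 110 (y) x 18 mm fixed to the worktop on one side of the deck (left or right; the board is on the other side); origin at the centre of its underside, x axis from its front (robot side) to its back, z up. The dial stands on its back half, the pedal on its front half.
- dial (a joint): Angle of the control box's dial, rad. 0 at the off stop, growing as it turns clockwise seen from above, to 8 clicks (4.19) at the other stop. Spring detents every 0.5236 rad (30 degrees) draw it to the nearest click and hold it there; a click takes about 0.15 N m. It starts five to seven clicks from off. Nine marks stand round it, one for each click; the long one, 120 degrees to the left of straight back, is off.
- dial_grip (a point): Point on the dial's vertical axis, 64.5 mm above the worktop; x axis along the pointer (turns with the dial; the pointer end of the bar has a short white line on top), z up. The dial is a black upright bar grip 58 mm long (x), 14 mm wide (y) and 31 mm high (from 41 to 72 mm above the worktop), on a round white disc of radius 31 mm whose top is 41 mm above the worktop.
- pedal (a joint): Angle of the control box's pedal, rad: 0 at rest (up), 0.26 pressed down at its stop. A spring brings it back up; at its pad it takes about 3.5 N to start and about 7.5 N at the stop.
- pedal_pad (a point): Middle of the ribbed rubber pad on the top of the pedal's raised free end (moves with it), 41 mm above the worktop at rest, about 14 mm lower at the stop. The pedal is a steel plate 74 x 60 mm, hinged at its back edge 55 mm from this point towards +x of the control box; press the pad downward.
- board_top (a point): Centre of the flat top of the oval wooden serving board, 150 mm (x) x 290 mm (y) on short feet, its top 46 mm above the worktop, fixed; z up. A tin counts as on it when it stands upright with its centre within 60 mm (x) and 125 mm (y) of this point; four fit in a row along y, 60 mm apart.
- tin_0_mid (a point): Centre, half-way up, of a small round steel tin with a brass screw lid, 50 mm across and 42 mm high, closed and solid to the grip, 0.14 to 0.28 kg, upright (z up its axis). Two to four such tins, all alike, start in a row on the board.
- tin_1_mid (a point): Centre, half-way up, of a small round steel tin with a brass screw lid, 50 mm across and 42 mm high, closed and solid to the grip, 0.14 to 0.28 kg, upright (z up its axis). Two to four such tins, all alike, start in a row on the board; this one is not always there and then reads None.
- tin_2_mid (a point): Centre, half-way up, of a small round steel tin with a brass screw lid, 50 mm across and 42 mm high, closed and solid to the grip, 0.14 to 0.28 kg, upright (z up its axis). Two to four such tins, all alike, start in a row on the board; this one is not always there and then reads None.
- tin_3_mid (a point): Centre, half-way up, of a small round steel tin with a brass screw lid, 50 mm across and 42 mm high, closed and solid to the grip, 0.14 to 0.28 kg, upright (z up its axis). Two to four such tins, all alike, start in a row on the board; this one is not always there and then reads None.
- honey_jar: Glass honey jar with a black lid, 65 mm across and 86 mm high, a bystander behind the work; origin under its centre.
- salt_shaker: Salt shaker, 44 mm across and 90 mm high, a bystander; origin under its centre.
- candle: Cream candle, 60 mm across and 52 mm high, a bystander; origin under its centre.
Things that resemble listed ones, but are neither listed nor needed, are in the scene too. Leave any pink or purple look-alike of the part that bears tin_0_mid alone.

How it is judged:
By the outcome, as a careful person would: the job done as asked, in the order asked, and still so for the second after the job is handed in, with the robot touching nothing.
Of tin_1, tin_2, tin_3 only 1 to 3 are there at a start; the rules pass over those that are not, and their reading is None.
At some moment in a run one of tin_0, tin_1, tin_2, tin_3 may be knocked a few centimetres aside while the robot is not near it.
It also fails if it takes over 210 s, if anything falls off the work surface, if the arm or the gripper's body presses on something with over 40 N, if the wrist force passes 120 N, or if a joint passes its speed limit or range.

ROBOT

A 7-joint arm with a two-finger parallel gripper is mounted at the origin on a cart in front of the work surface, level with it; the furniture and walls round the work are solid. World frame = base frame: x ahead of the robot, y to its left, z up, the work surface at z = 0. Lengths are in m, angles in rad, forces in N, time in s.
With the tool pointing down it reaches from about 0.4 to 0.85 m from the base axis. Payload 10.4 kg.
Tool frame: the origin (TCP) lies at the very end of the fingers, on their centre line; the grasp point (between the pads) lies 19 mm behind it; x points along the fingers, z is the direction in which the jaws open and shut, and the axes are right-handed (so a half turn about x gives the same grasp; the last joint's range is limited). The gripper opens to 85 mm and grips with 20 to 120 N. Pads are 22 mm wide; open, the fingers measure 114 mm over their backs; the gripper's body (76 mm by 85 mm) begins 54 mm behind the grasp point. The pads swing forward as they close: fully open they stand 13 mm farther back than shut.
Start: joints at [1.129, 0.332, -0.065, 1.46, 0.022, 1.35, -0.088], TCP at [0.254, -0.571, 0.231] pointing down, gripper open.
Joint ranges: [-2.6, 2.6], [-0.5, 2.12], [-1.47, 1.34], [0.16, 2.42], [-1.27, 4.41], [0.06, 2.06], [-2.6, 2.6]. Speed limits (rad/s): [2.22, 2.22, 2.79, 2.79, 3.14, 3.14, 3.14].

INTERFACE

Orientations are given as a unit quaternion [x, y, z, w].
In Python, from workcell import telemetry, viewer, manip, spot_in, mark_of gives the robot as it stands. The module is installed in compiled form; this text tells all that it offers.
- The arm moves only by the shell command python3 -m crank 'ROWS' [FORCE]. ROWS is JSON, a list of rows, each a list of 3 entries, a list of its own where there are three numbers: the closure, from 0 (fully open) to 1 (shut), then the shift along the world's x, y, z in cm, then the turn, a rotation vector about the world's x, y, z in rad. A call has 1 to 12 rows; each row shifts and turns the commanded pose from where the row before left it; what a row does not reach is not made up. A row lasts 1/12 s, in which the tool goes at most 41.7 mm and 7.16 degrees, less where a joint would pass 70% of its speed; a pose out of reach is approached as far as the arm can. A call with a gripper value outside its range is refused whole. The fingers move at their own pace and stop on an object; FORCE is the grip in N (left out, the last holds). Time passes only in rows, so rows that do not move let the fingers close. It gives the time, the measured TCP pose, the force and the opening at its end, in the units of the state.
- telemetry.get_obs(): the state, without advancing time (a new reading comes with each control period).
- viewer.camera(name): name is "side" or "top" or "wrist"; returns a dict with "frame" (420x560x3 uint8, red, green, blue), "intrinsics" (3x3 intrinsics, pixels), "cam_to_world" (4x4, takes a point from camera to world coordinates). Camera axes: x right, y up, looking along -z (the intrinsics and any distortion apply to the point x, -y, -z); pixel columns grow to the right and rows downward; lengths in m; the calibration is good to about 2 mm. A picture is of the moment at which its call begins. There is no depth.
- manip.hand_in(): hands the job in, once; it reports no verdict.
Trained networks look in a picture, given as the dict that the camera call returned (one of the last four; its "shot" number tells which), for a name from the list of things; names that differ only in an ending like _2 or _b are one class to them, and where a whole thing is asked for, a point or a joint stands for the part that bears it (a point fixed in the world has none). Each returns a list of dicts, best first, with "conf" (0 to 1); they miss things now and then, are a little off and sometimes report something else, mostly with a low value. They report only what shows in the picture. A call takes as long as a camera call. They do not tell look-alikes from the thing itself.
- spot_in(thing, picture): "location" ([x, y, z] in m, in the coordinates of the camera as it stood for that picture, good to about 4 mm: the middle of the surface that is visible of it).
- mark_of(thing, picture): "location" ([x, y, z] in m, in the coordinates of the camera as it stood for that picture, good to about 4 mm: a listed point, or the origin of a listed thing).
The state is a dict: "clock": time; "joint_pos": joint angles; "joint_velocities": joint speeds; "tau": joint torques, N m; "position": TCP position; "ee_rot": TCP orientation; "ft_force": force on the tool from outside, world axes, zero at the start; "torque": the same for the moment, N m; "grip_width": opening from 0.0 (shut) to 1.0 (fully open).
Only numpy, scipy, OpenCV 4.12 (cv2) and the standard library are available. Lean on these libraries where they do the work, as an engineer would, in place of code of your own. Each camera call takes 0.05 s, during which the arm holds its last target. There are 200 camera calls.

## Working session

There is one attempt and no reset: what is moved stays moved. The work goes in short steps, Python scripts to look and compute and a shell command to move; the robot and the scene stay as the last step left them, time stands still between calls to the robot, and variables do not carry over. Pictures are saved under pics/ and viewed, about 12 in all and at most 16, crops included, and the job is handed in when it is done.

```bash
mkdir -p pics; cat > h.py <<'E'
import numpy as np, cv2
from workcell import telemetry, viewer, manip, spot_in, mark_of
def w(p,c): return (c["cam_to_world"]@np.r_[p,1])[:3]
def save(c,n,crop=None,s=1):
    f=c["frame"][:,:,::-1]
    if crop: f=f[crop[1]:crop[3],crop[0]:crop[2]]
    cv2.imwrite("pics/"+n,cv2.resize(f,None,fx=s,fy=s,interpolation=cv2.INTER_CUBIC))
def px(P,c):
    q=np.linalg.inv(c["cam_to_world"])@np.r_[P,1]; q=c["intrinsics"]@np.array([q[0],-q[1],-q[2]]); return q[:2]/q[2]
def onz(u,v,z,c):
    d=np.linalg.inv(c["intrinsics"])@np.array([u,v,1.]); M=c["cam_to_world"]; d=M[:3,:3]@np.array([d[0],-d[1],-d[2]]); o=M[:3,3]
    return o+d*(z-o[2])/d[2]
def rep(names,c,f=mark_of):
    for n in names:
        for r in f(n,c):
            P=w(r["location"],c); print(n,round(r["conf"],2),P.round(3),px(P,c).round())
E
python3 - <<'E'
from h import *
o=telemetry.get_obs(); print({k:np.round(v,3) for k,v in o.items()})
N=["deck","control_box","dial_grip","pedal_pad","board_top","tin_0_mid","honey_jar","salt_shaker","candle"]
for n in ["top","side"]:
    c=viewer.camera(n); save(c,n+"0.png",None,1.4); print(n,c["cam_to_world"][:3,3].round(2)); rep(N,c)
E
```

```text
{'clock': np.float64(0.0), 'joint_pos': array([ 1.129,  0.333, -0.065,  1.461,  0.022,  1.35 , -0.089]), 'joint_velocities': array([ 0.001,  0.002,  0.001, -0.   , -0.002, -0.   , -0.001]), 'tau': array([ 0.0000e+00, -6.2544e+01,  4.9000e-02, -3.9160e+01,  1.6000e-02,
        1.0000e-02,  0.0000e+00]), 'position': array([ 0.254, -0.571,  0.231]), 'ee_rot': array([ 0.385,  0.593, -0.385,  0.593]), 'ft_force': array([-0.304, -0.616, -0.111]), 'torque': array([0.073, 0.05 , 0.014]), 'grip_width': np.float64(1.001)}
top [ 0.43 -0.    1.27]
deck 0.56 [0.438 0.007 0.018] [269. 253.]
control_box 0.66 [ 0.46  -0.329 -0.   ] [385. 246.]
control_box 0.17 [0.451 0.242 0.067] [183. 248.]
dial_grip 0.6 [0.454 0.323 0.051] [155. 246.]
dial_grip 0.57 [ 0.507 -0.324  0.064] [389. 229.]
pedal_pad 0.93 [ 0.398 -0.329  0.043] [389. 268.]
pedal_pad 0.38 [0.451 0.243 0.072] [182. 247.]
board_top 0.82 [0.452 0.325 0.048] [154. 247.]
tin_0_mid 0.76 [0.447 0.241 0.069] [183. 249.]
tin_0_mid 0.72 [0.688 0.409 0.002] [133. 166.]
tin_0_mid 0.58 [ 0.496 -0.215  0.02 ] [347. 233.]
tin_0_mid 0.52 [ 0.398 -0.201  0.022] [342. 268.]
honey_jar 0.5 [0.685 0.409 0.001] [133. 167.]
salt_shaker 0.4 [ 0.672 -0.016  0.002] [277. 173.]
side [ 0.1  -1.16  0.54]
deck 0.65 [0.431 0.004 0.018] [241. 228.]
control_box 0.66 [ 0.46 -0.33 -0.  ] [291. 280.]
control_box 0.43 [ 0.71   0.088 -0.002] [307. 211.]
dial_grip 0.69 [ 0.499 -0.325  0.061] [304. 254.]
pedal_pad 0.51 [ 0.397 -0.327  0.043] [267. 269.]
tin_0_mid 0.76 [ 0.387 -0.199  0.019] [247. 257.]
honey_jar 0.58 [0.687 0.411 0.001] [270. 187.]
salt_shaker 0.55 [ 0.673 -0.012 -0.002] [311. 223.]
candle 0.56 [ 0.71   0.09  -0.001] [307. 211.]
candle 0.46 [ 0.398 -0.329  0.041] [268. 270.]
```

View pics/top0.png

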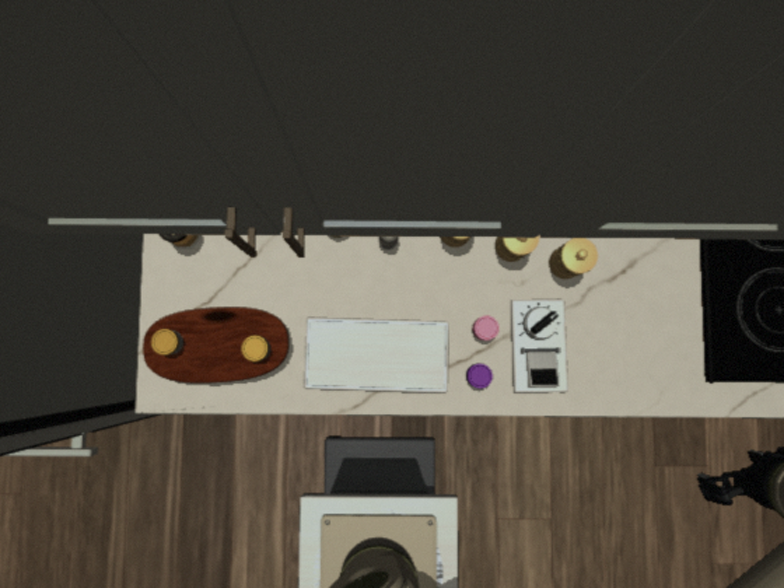

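View pics/side0.png

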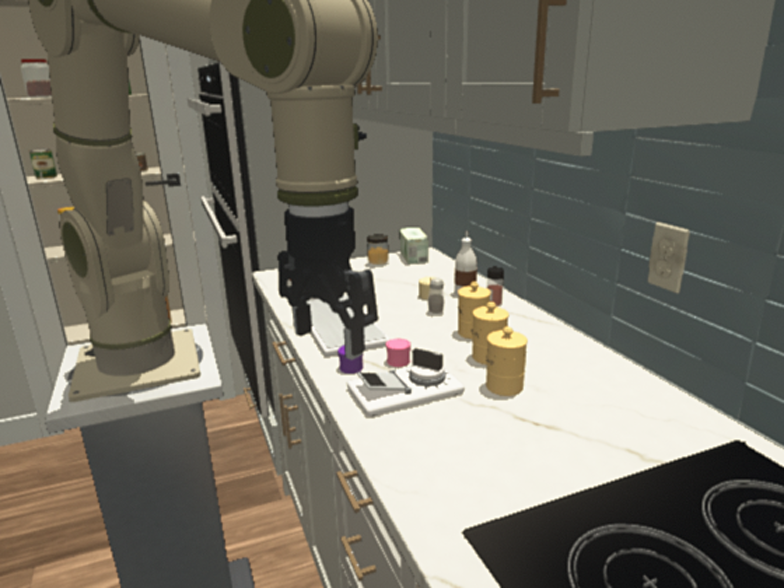

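Candidates: brass-lidded tins on the board at top px (118,244) and (182,249). Pink (347,234) and purple (342,268) beside the control box are look-alikes to leave alone, and the honey jar at (133,167) is a bystander. I'll check in a close crop.

```bash
python3 - <<'E'
from h import *
from scipy.spatial.transform import Rotation as R
c=viewer.camera("top")
a=cv2.resize(c["frame"][205:290,95:215,::-1],None,fx=5,fy=5,interpolation=2);b=cv2.resize(c["frame"][205:290,360:410,::-1],None,fx=5,fy=5,interpolation=2)
cv2.imwrite("pics/crop1.png",np.hstack([a[:,:550],b]))
print(R.from_quat(telemetry.get_obs()["ee_rot"]).as_matrix().round(3))
for u,v in [(118,244),(182,249)]: print(onz(u,v,.088,c).round(3))
for (u,v) in [(360,214),(410,290)]: print(onz(u,v,.07,c))
rep(["tin_0_mid"],c,spot_in)
E
```

```text
[[ 0.     0.914  0.407]
 [-0.     0.407 -0.914]
 [-1.     0.     0.   ]]
[0.459 0.413 0.088]
[0.446 0.24  0.088]
[ 0.54657801 -0.24368694  0.07      ]
[ 0.34039425 -0.37730132  0.07      ]
tin_0_mid 0.87 [0.451 0.238 0.086] [183. 247.]
tin_0_mid 0.79 [ 0.493 -0.213  0.041] [347. 234.]
tin_0_mid 0.64 [ 0.413 -0.327  0.038] [388. 263.]
tin_0_mid 0.6 [ 0.398 -0.198  0.04 ] [342. 268.]
```

View pics/crop1.png

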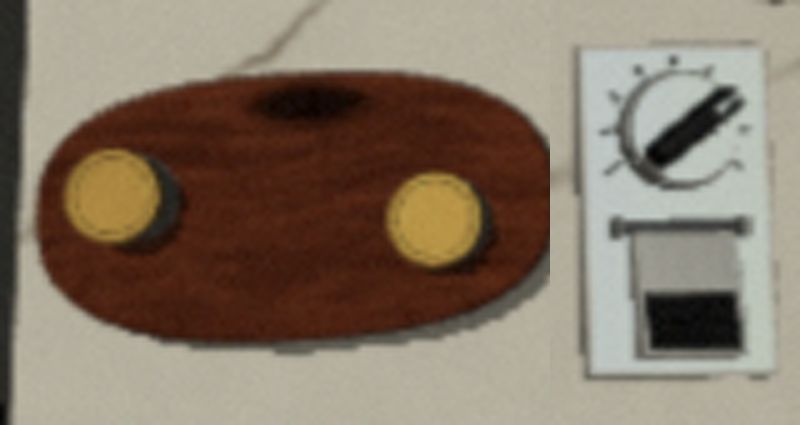

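The board holds two brass-lidded tins (crop px (113,195) and (433,220)), and nothing else is on it. The dial pointer (white line, upper right) is at the seventh mark, so it sits at 6 clicks. The target is 2 clicks, which is +120° about world z. I'm setting out for the tins.

```bash
python3 -m crank '[[0,[3.3,0,0],[0,0,0]],[0,[3.3,0,0],[0,0,0]],[0,[3.3,0,0],[0,0,0]],[0,[3.3,0,0],[0,0,0]],[0,[3.3,0,0],[0,0,0]],[0,[3,3,0],[0,0,0]],[0,[0,4,0],[0,0,0]],[0,[0,4,0],[0,0,0]],[0,[0,4,0],[0,0,0]],[0,[0,4,0],[0,0,0]],[0,[0,4,0],[0,0,0]],[0,[0,4,0],[0,0,0]]]' 40
python3 -m crank '[[0,[0,4,0],[0,0,0]],[0,[0,4,0],[0,0,0]],[0,[0,4,0],[0,0,0]],[0,[0,4,0],[0,0,0]],[0,[0,4,0],[0,0,0]],[0,[0,4,0],[0,0,0]],[0,[0,4,0],[0,0,0]],[0,[0,4,0],[0,0,0]],[0,[0,4,0],[0,0,0]],[0,[0,4,0],[0,0,0]],[0,[0,4,0],[0,0,0]],[0,[0,4,0],[0,0,0]]]'
```

```text
clock: 2.1
position: [0.4483, -0.2996, 0.2314]
ee_rot: [0.385, 0.593, -0.385, 0.593]
ft_force: [0.5, 0.9, 0.5]
grip_width: 1.002
clock: 3.1
position: [0.4483, 0.1803, 0.2318]
ee_rot: [0.385, 0.593, -0.385, 0.593]
ft_force: [2.3, -0.3, -0.2]
grip_width: 1.006
```

```bash
python3 -m crank '[[0,[0,3,0],[0,0,0]],[0,[0,2.9,0],[0,0,0]],[0,[0,0,0],[0,0,0]],[0,[0,0,0],[0,0,0]]]'
cat > look.py <<'E'
from h import *
import sys
c=viewer.camera("wrist"); rep(["tin_0_mid","board_top","deck"],c); rep(["tin_0_mid"],c,spot_in); save(c,sys.argv[1])
c=viewer.camera("top"); rep(["tin_0_mid"],c); print(telemetry.get_obs()["position"].round(4))
E
python3 look.py w1.png
```

```text
clock: 3.43
position: [0.4481, 0.2391, 0.2313]
ee_rot: [0.384, 0.594, -0.384, 0.593]
ft_force: [0.5, 0.0, -0.1]
grip_width: 1.004
tin_0_mid 0.81 [0.447 0.241 0.067] [279. 183.]
board_top 0.71 [0.449 0.328 0.045] [203. 143.]
deck 0.73 [0.432 0.012 0.016] [441. 257.]
tin_0_mid 0.79 [ 0.401 -0.177  0.016] [548. 328.]
tin_0_mid 0.71 [0.446 0.244 0.088] [276. 188.]
tin_0_mid 0.15 [0.461 0.329 0.047] [206. 131.]
tin_0_mid 0.59 [ 0.672 -0.017  0.003] [278. 173.]
tin_0_mid 0.53 [ 0.496 -0.217  0.019] [347. 233.]
tin_0_mid 0.49 [0.45  0.244 0.065] [182. 248.]
[0.449  0.2365 0.2314]
```

View pics/w1.png

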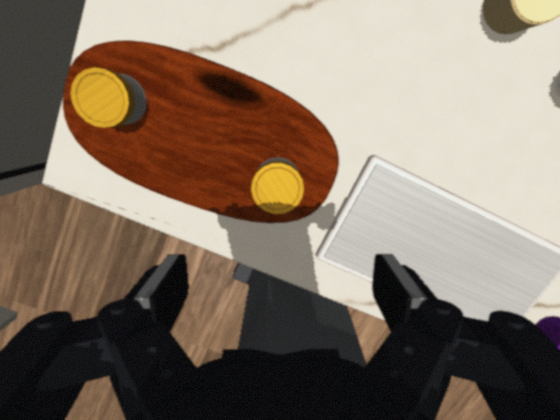

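The wrist view shows the right tin at px (277,188), which is world (0.447, 0.241). The other tin is at (100,97) and the deck is empty. I'm descending and gripping.

```bash
python3 -m crank '[[0,[-0.1,0.2,-3.5],[0,0,0]],[0,[0,0,-3.5],[0,0,0]],[0,[0,0,-3.5],[0,0,0]],[0,[0,0,-3],[0,0,0]],[0,[0,0,-2],[0,0,0]],[0,[0,0,-2],[0,0,0]],[0,[0,0,0],[0,0,0]],[0,[0,0,0],[0,0,0]]]'
python3 -m crank '[[1,[0,0,0],[0,0,0]],[1,[0,0,0],[0,0,0]],[1,[0,0,0],[0,0,0]],[1,[0,0,0],[0,0,0]],[1,[0,0,0],[0,0,0]],[1,[0,0,0],[0,0,0]],[1,[0,0,0],[0,0,0]],[1,[0,0,0],[0,0,0]]]' 40
```

```text
clock: 4.45
position: [0.4473, 0.239, 0.0561]
ee_rot: [0.385, 0.593, -0.386, 0.593]
ft_force: [-0.4, 1.0, 0.3]
grip_width: 1.0
clock: 5.12
position: [0.4485, 0.2399, 0.0579]
ee_rot: [0.386, 0.592, -0.385, 0.594]
ft_force: [-2.6, -0.2, 7.7]
grip_width: 0.57
```

```bash
python3 -m crank '[[1,[0,0,2],[0,0,0]],[1,[0,0,3],[0,0,0]],[1,[0,0,3],[0,0,0]],[1,[-0.2,-3,0],[0,0,0]],[1,[-0.2,-3.5,0],[0,0,0]],[1,[-0.2,-3.5,0],[0,0,0]],[1,[-0.2,-3.5,0],[0,0,0]],[1,[-0.2,-3.5,0],[0,0,0]],[1,[-0.2,-3.5,0],[0,0,0]],[1,[0,-3.5,0],[0,0,0]],[1,[0,-3,0],[0,0,0]],[1,[0,-2,0],[0,0,0]]]'
python3 -m crank '[[1,[0,0,0],[0,0,0]],[1,[0,0,-3],[0,0,0]],[1,[0,0,-3],[0,0,0]],[1,[0,0,-2],[0,0,0]],[1,[0,0,-1],[0,0,0]],[1,[0,0,-0.5],[0,0,0]],[1,[0,0,-0.5],[0,0,0]],[1,[0,0,0],[0,0,0]],[1,[0,0,0],[0,0,0]],[1,[0,0,0],[0,0,0]]]'
```

```text
clock: 6.12
position: [0.4353, -0.0538, 0.137]
ee_rot: [0.386, 0.592, -0.386, 0.593]
ft_force: [0.9, -0.3, -2.0]
grip_width: 0.57
clock: 6.95
position: [0.4364, -0.0506, 0.0373]
ee_rot: [0.385, 0.592, -0.385, 0.594]
ft_force: [0.4, 0.4, -2.1]
grip_width: 0.57
```

```bash
python3 -m crank '[[1,[0,0,-0.25],[0,0,0]],[1,[0,0,-0.15],[0,0,0]],[1,[0,0,0],[0,0,0]],[1,[0,0,0],[0,0,0]],[1,[0,0,0],[0,0,0]]]'
```

```text
clock: 7.37
position: [0.4357, -0.0505, 0.0324]
ee_rot: [0.385, 0.593, -0.385, 0.593]
ft_force: [-0.2, 0.6, -1.1]
grip_width: 0.57
```

```bash
python3 -m crank '[[1,[0,0,-0.15],[0,0,0]],[1,[0,0,0],[0,0,0]],[1,[0,0,0],[0,0,0]]]'
python3 -m crank '[[0,[0,0,0],[0,0,0]],[0,[0,0,0],[0,0,0]],[0,[0,0,0],[0,0,0]],[0,[0,0,0],[0,0,0]],[0,[0,0,0],[0,0,0]],[0,[0,0,0],[0,0,0]],[0,[0,0,2],[0,0,0]],[0,[0,0,3],[0,0,0]],[0,[0,0,3.5],[0,0,0]],[0,[0,0,3.5],[0,0,0]],[0,[0,0,3],[0,0,0]],[0,[0,3,3],[0,0,0]]]'
python3 -m crank '[[0,[0.2,4,0],[0,0,0]],[0,[0.2,4,0],[0,0,0]],[0,[0.2,4,0],[0,0,0]],[0,[0.2,4,0],[0,0,0]],[0,[0.2,4,0],[0,0,0]],[0,[0.2,4,0],[0,0,0]],[0,[0.2,4,0],[0,0,0]],[0,[0.2,4,0],[0,0,0]],[0,[0.2,4,0],[0,0,0]],[0,[0.2,4,0],[0,0,0]],[0,[0.1,3,0],[0,0,0]],[0,[0,0,0],[0,0,0]]]'
python3 look.py w2.png
```

```text
clock: 7.62
position: [0.4358, -0.0506, 0.0318]
ee_rot: [0.385, 0.593, -0.385, 0.593]
ft_force: [-7.6, 0.2, 15.8]
grip_width: 0.575
clock: 8.62
position: [0.4355, -0.0252, 0.212]
ee_rot: [0.387, 0.591, -0.387, 0.592]
ft_force: [1.0, -0.6, -0.9]
grip_width: 1.001
clock: 9.62
position: [0.4537, 0.4152, 0.2095]
ee_rot: [0.383, 0.596, -0.383, 0.593]
ft_force: [-1.5, 0.6, 0.4]
grip_width: 1.0
board_top 0.72 [0.449 0.326 0.047] [359. 222.]
tin_0_mid 0.57 [ 0.396 -0.201  0.022] [342. 268.]
tin_0_mid 0.52 [ 0.438 -0.053  0.042] [290. 253.]
tin_0_mid 0.49 [ 0.493 -0.213  0.022] [346. 234.]
tin_0_mid 0.35 [ 0.399 -0.324  0.043] [387. 268.]
[0.4575 0.4075 0.2105]
```

View pics/w2.png

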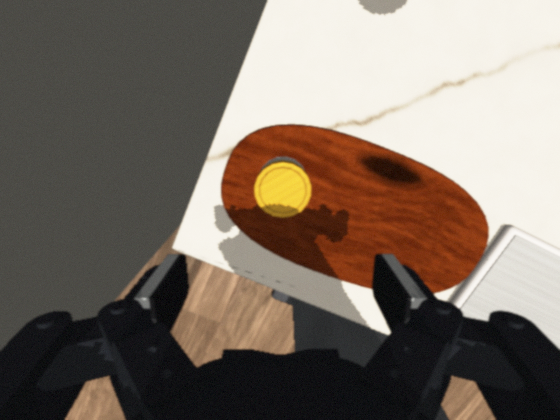

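The left tin's lid is at px (282,190). The network missed it, so I'm computing it from the pixel. The first tin stands on the deck at (0.438, -0.053).

```bash
python3 - <<'E'
from h import *
c=viewer.camera("wrist"); print(onz(282,190,.088,c).round(4), telemetry.get_obs()["position"].round(4)); rep(["tin_0_mid"],c); rep(["tin_0_mid"],c,spot_in)
E
```

```text
[0.461  0.4082 0.088 ] [0.4574 0.4077 0.2106]
```

```bash
python3 -m crank '[[0,[0.2,0.2,-3],[0,0,0]],[0,[0,0,-3.5],[0,0,0]],[0,[0,0,-3.4],[0,0,0]],[0,[0,0,-3],[0,0,0]],[0,[0,0,-1.5],[0,0,0]],[0,[0,0,-1],[0,0,0]],[0,[0,0,0],[0,0,0]],[0,[0,0,0],[0,0,0]]]'
python3 -m crank '[[1,[0,0,0],[0,0,0]],[1,[0,0,0],[0,0,0]],[1,[0,0,0],[0,0,0]],[1,[0,0,0],[0,0,0]],[1,[0,0,0],[0,0,0]],[1,[0,0,0],[0,0,0]],[1,[0,0,0],[0,0,0]],[1,[0,0,0],[0,0,0]]]' 40
```

```text
clock: 10.78
position: [0.4591, 0.4115, 0.0575]
ee_rot: [0.386, 0.593, -0.385, 0.593]
ft_force: [0.6, 1.6, 1.2]
grip_width: 1.001
clock: 11.45
position: [0.4591, 0.4118, 0.058]
ee_rot: [0.386, 0.593, -0.384, 0.593]
ft_force: [-0.8, -0.4, 6.6]
grip_width: 0.575
```

```bash
python3 -m crank '[[1,[0,0,2],[0,0,0]],[1,[0,0,3],[0,0,0]],[1,[0,0,3],[0,0,0]],[1,[-0.4,-4,0],[0,0,0]],[1,[-0.4,-4,0],[0,0,0]],[1,[-0.4,-4,0],[0,0,0]],[1,[-0.4,-4,0],[0,0,0]],[1,[-0.3,-4,0],[0,0,0]],[1,[-0.3,-4,0],[0,0,0]],[1,[0,-4,0],[0,0,0]],[1,[0,-4,0],[0,0,0]],[1,[0,-3.2,0],[0,0,0]]]'
python3 -m crank '[[1,[0,0,0],[0,0,0]],[1,[0,0,-3],[0,0,0]],[1,[0,0,-3],[0,0,0]],[1,[0,0,-2],[0,0,0]],[1,[0,0,-1],[0,0,0]],[1,[0,0,-0.9],[0,0,0]],[1,[0,0,-0.4],[0,0,0]],[1,[0,0,-0.2],[0,0,0]],[1,[0,0,0],[0,0,0]],[1,[0,0,0],[0,0,0]],[1,[0,0,0],[0,0,0]]]'
```

```text
clock: 12.45
position: [0.4362, 0.0558, 0.1367]
ee_rot: [0.385, 0.592, -0.386, 0.593]
ft_force: [0.9, -0.3, -2.0]
grip_width: 0.573
clock: 13.37
position: [0.4374, 0.059, 0.0321]
ee_rot: [0.385, 0.592, -0.385, 0.594]
ft_force: [0.5, -0.4, -1.6]
grip_width: 0.572
```

```bash
python3 -m crank '[[1,[0,0,-0.12],[0,0,0]],[1,[0,0,0],[0,0,0]],[0,[0,0,0],[0,0,0]],[0,[0,0,0],[0,0,0]],[0,[0,0,0],[0,0,0]],[0,[0,0,0],[0,0,0]],[0,[0,0,0],[0,0,0]],[0,[0,0,0],[0,0,0]],[0,[0,0,2.5],[0,0,0]],[0,[0,0,3.5],[0,0,0]],[0,[0,0,3.5],[0,0,0]],[0,[0,0,3.5],[0,0,0]]]'
python3 -m crank '[[0,[0.3,-3,3.5],[0,0,-0.12]],[0,[0.3,-3,1],[0,0,-0.12]],[0,[0.3,-3,0],[0,0,-0.12]],[0,[0.3,-3,0],[0,0,-0.12]],[0,[0.3,-3,0],[0,0,-0.12]],[0,[0.3,-3,0],[0,0,-0.12]],[0,[0.3,-3,0],[0,0,-0.12]],[0,[0.3,-3,0],[0,0,-0.12]],[0,[0.3,-3,0],[0,0,-0.12]],[0,[0.3,-3,0],[0,0,-0.12]],[0,[0.3,-3,0],[0,0,-0.12]],[0,[0,-3,0],[0,0,-0.12]]]'
python3 -m crank '[[0,[0,-0.5,0],[0,0,0]],[0,[0,0,0],[0,0,0]],[0,[0,0,0],[0,0,0]],[0,[0,0,0],[0,0,0]]]'
python3 - <<'E'
from h import *
c=viewer.camera("wrist"); rep(["dial_grip","pedal_pad","control_box"],c); save(c,"w3.png")
c=viewer.camera("top"); rep(["tin_0_mid"],c); o=telemetry.get_obs();print(o["position"].round(4),o["joint_pos"].round(2))
E
```

```text
clock: 14.37
position: [0.4361, 0.0592, 0.1615]
ee_rot: [0.385, 0.593, -0.385, 0.593]
ft_force: [1.5, -0.7, -0.3]
grip_width: 1.003
clock: 15.37
position: [0.4695, -0.2995, 0.2014]
ee_rot: [-0.681, -0.19, 0.681, -0.19]
ft_force: [0.9, 0.9, 0.2]
grip_width: 0.999
clock: 15.7
position: [0.4698, -0.3015, 0.2017]
ee_rot: [0.68, 0.193, -0.68, 0.193]
ft_force: [-0.0, 0.3, -0.4]
grip_width: 0.998
dial_grip 0.76 [ 0.5   -0.32   0.067] [262. 155.]
pedal_pad 0.75 [ 0.396 -0.329  0.039] [357. 197.]
control_box 0.95 [ 0.455 -0.323 -0.   ] [302. 164.]
tin_0_mid 0.82 [ 0.44  -0.052  0.044] [290. 252.]
tin_0_mid 0.53 [ 0.399 -0.199  0.023] [342. 267.]
tin_0_mid 0.48 [ 0.494 -0.215  0.021] [347. 234.]
[ 0.4695 -0.3027  0.2018] [ 0.85  0.23 -0.41  1.66  0.1   1.26 -2.17]
```

View pics/w3.png

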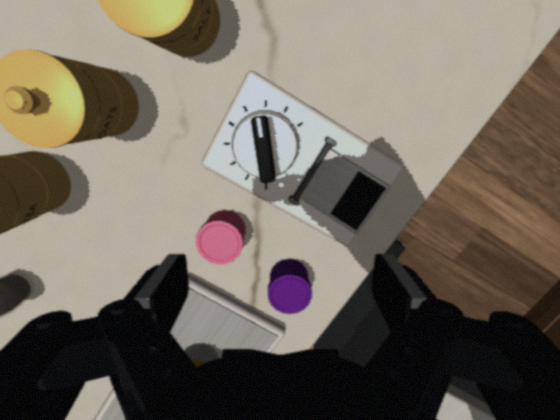

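```bash
cat > dial.py <<'E'
from h import *
c=viewer.camera("wrist"); f=c["frame"]
P=px([.503,-.323,.072],c).round().astype(int); x0,y0=P-40
g=f[y0:y0+80,x0:x0+80].max(2)
m=(g<60).astype(np.uint8); n,l,s,cen=cv2.connectedComponentsWithStats(m)
k=l[max(0,40-3):43,37:43]; k=np.bincount(k[k>0]).argmax() if (k>0).any() else 1
cnt=np.argwhere(l==k)[:,::-1].astype(np.float32); r=cv2.minAreaRect(cnt); b=cv2.boxPoints(r)+[x0,y0]
W=np.array([onz(u,v,.072,c)[:2] for u,v in b]); print(W.round(4),"cen",W.mean(0).round(4),"sizes",np.linalg.norm(W[1]-W[0]).round(3),np.linalg.norm(W[2]-W[1]).round(3))
e=W[1]-W[0] if np.linalg.norm(W[1]-W[0])>np.linalg.norm(W[2]-W[1]) else W[2]-W[1]
print("bar deg",np.degrees(np.arctan2(e[1],e[0])))
rep(["dial_grip","pedal_pad"],c)
E
python3 - <<'E'
from dial import *
a=onz(262,117,.072,c);b=onz(269,182,.072,c);print(a,b,(a+b)/2,np.degrees(np.arctan2(*(a-b)[1::-1])))
t=viewer.camera("top")
a=onz(360+735/5-110,205+95/5,.072,t);b=onz(360+655/5-110,205+155/5,.072,t);print(a,b,(a+b)/2,np.degrees(np.arctan2(*(a-b)[1::-1])))
save(c,"w4.png",(P[0]-60,P[1]-60,P[0]+60,P[1]+60),5)
from scipy.spatial.transform import Rotation as R
print(R.from_quat(telemetry.get_obs()["ee_rot"]).as_matrix()[:,2])
E
```

```text
[[ 0.5235 -0.3427]
 [ 0.5131 -0.3511]
 [ 0.4747 -0.304 ]
 [ 0.4857 -0.2949]] cen [ 0.4992 -0.3232] sizes 0.013 0.061
bar deg 129.1834709290253
dial_grip 0.65 [ 0.498 -0.324  0.063] [265. 152.]
pedal_pad 0.89 [ 0.393 -0.327  0.042] [358. 201.]
[ 0.5156619  -0.34904145  0.072     ] [ 0.4820472 -0.3043068  0.072    ] [ 0.49885455 -0.32667413  0.072     ] -53.07790978625105
[ 0.51958684 -0.34475083  0.072     ] [ 0.48627392 -0.30023192  0.072     ] [ 0.50293038 -0.32249138  0.072     ] -53.192974779295135
[-8.52646019e-01 -5.22489001e-01  9.77290286e-05]
```

View pics/w4.png

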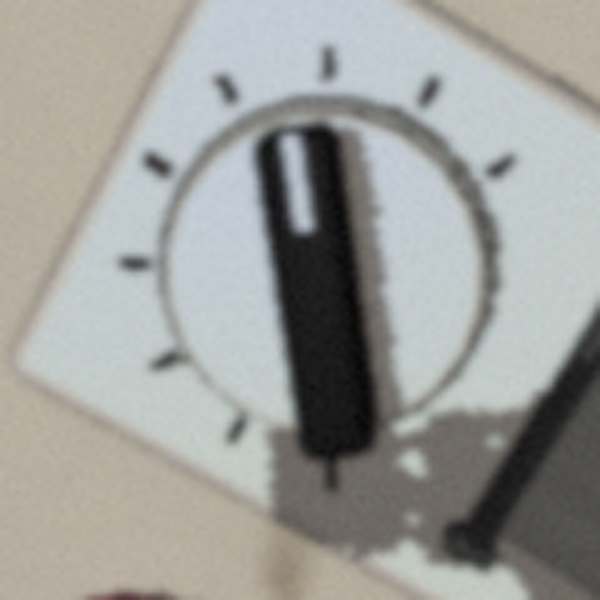

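The pointer (white line) sits near mark 6, counting clockwise from the long mark at crop px (332,473). So I turn 4 clicks back, counterclockwise. I'm descending before moving forward, because of the cabinet.

```bash
python3 -m crank '[[0.3,[0,0,-3],[0,0,0.11]],[0.3,[0,0,-3],[0,0,0]],[0.3,[0,0,-3],[0,0,0]],[0.3,[1,-0.7,0],[0,0,0]],[0.3,[1,-0.7,0],[0,0,0]],[0.3,[1,-0.7,0],[0,0,0]],[0.3,[0,0,-2],[0,0,0]],[0.3,[0,0,0],[0,0,0]],[0.3,[0,0,0],[0,0,0]]]'
python3 - <<'E'
from h import *
c=viewer.camera("side"); save(c,"s5.png",None,1.4); rep(["dial_grip"],c)
E
```

```text
clock: 16.95
position: [0.4985, -0.3236, 0.0908]
ee_rot: [-0.668, -0.23, 0.67, -0.228]
ft_force: [-0.6, -0.8, 0.9]
grip_width: 0.701
dial_grip 0.65 [ 0.5   -0.325  0.059] [304. 255.]
```

View pics/s5.png

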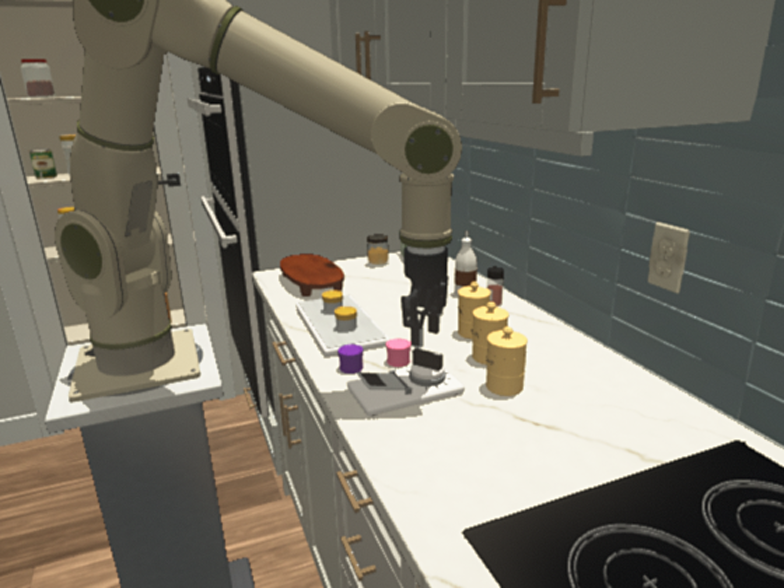

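The side view shows both tins standing on the deck, and the wrist at (425,145) clear of the cabinet. I'm lowering over the dial bar.

```bash
python3 -m crank '[[0.3,[0.15,0,-2],[0,0,0]],[0.3,[0,0,-2],[0,0,0]],[0.3,[0,0,-0.3],[0,0,0]],[0.3,[0,0,0],[0,0,0]]]'
python3 -m crank '[[1,[0,0,0],[0,0,0]],[1,[0,0,0],[0,0,0]],[1,[0,0,0],[0,0,0]],[1,[0,0,0],[0,0,0]],[1,[0,0,0],[0,0,0]],[1,[0,0,0],[0,0,0]],[1,[0,0,0],[0,0,0]],[1,[0,0,0],[0,0,0]],[1,[0,0,0],[0,0,0]]]' 30
```

```text
clock: 17.38
position: [0.5002, -0.3238, 0.0484]
ee_rot: [-0.669, -0.229, 0.669, -0.229]
ft_force: [-0.1, -0.3, 0.1]
grip_width: 0.702
clock: 18.13
position: [0.5016, -0.3244, 0.0498]
ee_rot: [0.669, 0.228, -0.669, 0.229]
ft_force: [-0.8, 1.2, 6.1]
grip_width: 0.151
```

```bash
python3 -m crank '[[1,[0,0,0],[0,0,0.1]],[1,[0,0,0],[0,0,0.1]],[1,[0,0,0],[0,0,0.1]],[1,[0,0,0],[0,0,0.1]],[1,[0,0,0],[0,0,0.1]],[1,[0,0,0],[0,0,0]]]'
python3 - <<'E'
from h import *
o=telemetry.get_obs(); print(o["ft_force"].round(1),o["torque"].round(2),o["joint_pos"].round(2))
E
```

```text
clock: 18.63
position: [0.5013, -0.3246, 0.0498]
ee_rot: [0.591, 0.389, -0.59, 0.39]
ft_force: [-1.5, 1.4, 7.2]
grip_width: 0.156
[-1.5  1.4  7.2] [ 0.19  0.3  -0.06] [ 0.88  0.48 -0.48  1.71  0.26  1.02 -1.66]
```

```bash
python3 -m crank '[[1,[0,0,0],[0,0,0.1]],[1,[0,0,0],[0,0,0.1]],[1,[0,0,0],[0,0,0.1]],[1,[0,0,0],[0,0,0.1]],[1,[0,0,0],[0,0,0.1]],[1,[0,0,0],[0,0,0.1]],[1,[0,0,0],[0,0,0.1]],[1,[0,0,0],[0,0,0.1]],[1,[0,0,0],[0,0,0.1]],[1,[0,0,0],[0,0,0.1]],[1,[0,0,0],[0,0,0]]]'
python3 -m crank '[[1,[0,0,0],[0,0,0.1]],[1,[0,0,0],[0,0,0.1]],[1,[0,0,0],[0,0,0.1]],[1,[0,0,0],[0,0,0.1]],[1,[0,0,0],[0,0,0.1]],[1,[0,0,0],[0,0,0]],[1,[0,0,0],[0,0,0]],[1,[0,0,0],[0,0,0]]]'
python3 - <<'E'
from h import *
from scipy.spatial.transform import Rotation as R
o=telemetry.get_obs(); print(o["ft_force"].round(1),o["torque"].round(2),o["joint_pos"].round(2));z=R.from_quat(o["ee_rot"]).as_matrix()[:,2];print(np.degrees(np.arctan2(z[1],z[0])))
E
```

```text
clock: 19.55
position: [0.5014, -0.3251, 0.0498]
ee_rot: [0.331, 0.624, -0.332, 0.625]
ft_force: [0.3, -2.0, 6.0]
grip_width: 0.158
clock: 20.22
position: [0.5016, -0.3253, 0.0498]
ee_rot: [0.169, 0.686, -0.17, 0.687]
ft_force: [0.1, -1.9, 6.8]
grip_width: 0.156
[ 0.1 -1.9  6.8] [-0.29 -0.12 -0.1 ] [ 1.1   0.56 -0.76  1.69  0.43  1.06 -0.29]
-27.676922175939247
```

```bash
python3 -m crank '[[0.4,[0,0,0],[0,0,0]],[0.4,[0,0,0],[0,0,0]],[0.4,[0,0,0],[0,0,0]],[0.4,[0,0,0],[0,0,0]],[0.4,[0,0,0],[0,0,0]],[0.4,[0,0,3],[0,0,0]],[0.4,[0,0,3],[0,0,0]],[0.4,[-1,0,3],[0,0,0]],[0.4,[-2,0,3],[0,0,0]],[0.4,[-2,0,3],[0,0,0]],[0.4,[0,0,0],[0,0,0]],[0.4,[0,0,0],[0,0,0]]]'
python3 -m crank '[[0.4,[0,0,0],[0,0,0]],[0.4,[0,0,0],[0,0,0]]]'
python3 - <<'E'
from dial import *
print(P); save(c,"w6.png",(P[0]-70,P[1]-60,P[0]+70,P[1]+60),5)
t=viewer.camera("top"); rep(["dial_grip","tin_0_mid"],t)
E
```

```text
clock: 21.22
position: [0.4507, -0.3251, 0.2004]
ee_rot: [0.168, 0.686, -0.17, 0.687]
ft_force: [0.4, 1.5, -0.7]
grip_width: 0.6
clock: 21.38
position: [0.4507, -0.3237, 0.1976]
ee_rot: [0.169, 0.687, -0.168, 0.686]
ft_force: [1.1, 0.7, 0.5]
grip_width: 0.602
[[ 0.4793 -0.3416]
 [ 0.5067 -0.2922]
 [ 0.5198 -0.3001]
 [ 0.4932 -0.35  ]] cen [ 0.4997 -0.321 ] sizes 0.056 0.015
bar deg 61.02252689645347
dial_grip 0.93 [ 0.499 -0.32   0.065] [328. 164.]
pedal_pad 0.55 [ 0.394 -0.326  0.044] [232. 214.]
[335 166]
dial_grip 0.96 [ 0.503 -0.324  0.066] [389. 230.]
tin_0_mid 0.82 [ 0.496 -0.214  0.021] [346. 233.]
tin_0_mid 0.67 [ 0.436 -0.048  0.039] [289. 254.]
tin_0_mid 0.51 [ 0.398 -0.198  0.024] [341. 268.]
```

View pics/w6.png

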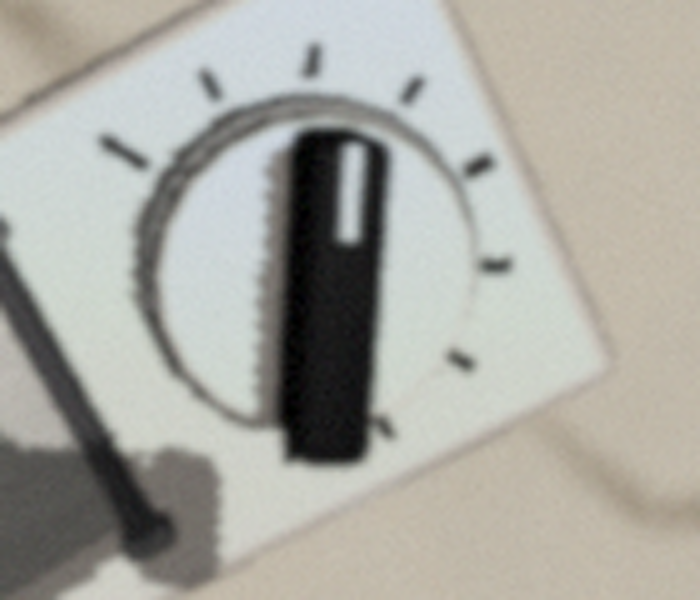

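The pointer is aligned with the third mark (index 2, crop px (313,60)). The bar measures 61°, against an expected 60° plus about 1.5° of box yaw, so the dial is at 2 clicks. Next is the pedal.

```bash
python3 -m crank '[[1,[-2.8,-0.2,0],[0,0,0]],[1,[-2.8,-0.2,0],[0,0,0]],[1,[0,0,-3],[0,0,0]],[1,[0,0,-3],[0,0,0]],[1,[0,0,-3],[0,0,0]],[1,[0,0,-3],[0,0,0]],[1,[0,0,-2],[0,0,0]],[1,[0,0,0],[0,0,0]],[1,[0,0,0],[0,0,0]],[1,[0,0,0],[0,0,0]]]'
python3 -m crank '[[1,[0,0,-0.5],[0,0,0]],[1,[0,0,-0.5],[0,0,0]],[1,[0,0,0],[0,0,0]],[1,[0,0,0],[0,0,0]]]'
```

```text
clock: 22.52
position: [0.3958, -0.3284, 0.06]
ee_rot: [0.169, 0.686, -0.169, 0.687]
ft_force: [0.8, 0.0, 1.0]
grip_width: -0.003
clock: 22.85
position: [0.3948, -0.3282, 0.0488]
ee_rot: [0.169, 0.687, -0.169, 0.687]
ft_force: [-1.2, 0.2, -0.4]
grip_width: -0.0
```

```bash
python3 -m crank '[[1,[0,0,-0.5],[0,0,0]],[1,[0,0,-0.5],[0,0,0]],[1,[0,0,0],[0,0,0]],[1,[0,0,0],[0,0,0]]]'
python3 -m crank '[[1,[0,0,-0.4],[0,0,0]],[1,[0,0,-0.4],[0,0,0]],[1,[0,0,-0.2],[0,0,0]],[1,[0,0,0],[0,0,0]],[1,[0,0,0],[0,0,0]]]'
```

```text
clock: 23.18
position: [0.3949, -0.3284, 0.0387]
ee_rot: [0.169, 0.687, -0.169, 0.687]
ft_force: [-0.9, -0.9, 3.3]
grip_width: 0.0
clock: 23.6
position: [0.3944, -0.3285, 0.0288]
ee_rot: [0.169, 0.687, -0.169, 0.686]
ft_force: [-3.4, -0.8, 6.4]
grip_width: 0.005
```

```bash
python3 -m crank '[[1,[0,0,-0.15],[0,0,0]],[1,[0,0,-0.15],[0,0,0]],[1,[0,0,0],[0,0,0]],[1,[0,0,0],[0,0,0]]]'
python3 -m crank '[[1,[0,0,-0.1],[0,0,0]],[1,[0,0,0],[0,0,0]],[1,[0,0,0],[0,0,0]]]'
```

```text
clock: 23.93
position: [0.3945, -0.3286, 0.0268]
ee_rot: [0.168, 0.687, -0.169, 0.686]
ft_force: [-7.6, 1.8, 19.8]
grip_width: 0.002
clock: 24.18
position: [0.3946, -0.3287, 0.0265]
ee_rot: [0.168, 0.687, -0.17, 0.686]
ft_force: [-11.5, 3.5, 30.1]
grip_width: 0.003
```

The force rises to 30 N with no further travel, so the pedal is at its stop. I'll hold, then release and back off.

```bash
python3 -m crank '[[1,[0,0,0],[0,0,0]],[1,[0,0,0],[0,0,0]],[1,[0,0,0],[0,0,0]],[1,[0,0,0],[0,0,0]],[1,[0,0,0],[0,0,0]],[1,[0,0,0],[0,0,0]],[1,[0,0,0],[0,0,0]],[1,[0,0,0],[0,0,0]],[1,[0,0,0],[0,0,0]],[1,[0,0,0],[0,0,0]]]'
python3 -m crank '[[1,[0,0,1],[0,0,0]],[1,[0,0,1],[0,0,0]],[1,[0,0,2],[0,0,0]],[1,[0,0,3],[0,0,0]],[0,[0,0,3.5],[0,0,0]],[0,[0,0,3.5],[0,0,0]],[0,[0,0,3.5],[0,0,0]],[0,[0.5,2,0],[0,0,-0.1]],[0,[0.5,3,0],[0,0,-0.1]],[0,[0.5,3,0],[0,0,-0.1]],[0,[0.5,3,0],[0,0,-0.1]],[0,[0.5,3,0],[0,0,-0.1]]]'
python3 -m crank '[[0,[0.5,3,0],[0,0,-0.1]],[0,[0.5,3,0],[0,0,-0.1]],[0,[0.5,3,0],[0,0,-0.1]],[0,[0.5,4,0],[0,0,-0.1]],[0,[0,0,0],[0,0,0]],[0,[0,0,0],[0,0,0]],[0,[0,0,0],[0,0,0]]]'
python3 look.py w7.png; python3 - <<'E'
from h import *
c=viewer.camera("top"); rep(["pedal_pad","dial_grip"],c); save(c,"t7.png",(95,200,415,300),2.5)
E
```

```text
clock: 25.02
position: [0.3946, -0.3286, 0.0265]
ee_rot: [0.168, 0.687, -0.17, 0.686]
ft_force: [-11.5, 4.8, 30.4]
grip_width: -0.002
clock: 26.02
position: [0.4196, -0.1864, 0.1996]
ee_rot: [0.335, 0.623, -0.335, 0.623]
ft_force: [-0.5, 0.2, -0.0]
grip_width: 0.996
clock: 26.6
position: [0.4396, -0.0586, 0.1996]
ee_rot: [0.45, 0.545, -0.45, 0.545]
ft_force: [-0.2, -1.4, -0.0]
grip_width: 0.999
tin_0_mid 0.83 [ 0.397 -0.199  0.016] [397. 238.]
tin_0_mid 0.61 [ 0.492 -0.205  0.025] [434. 157.]
deck 0.77 [0.435 0.011 0.019] [214. 171.]
tin_0_mid 0.75 [ 0.49  -0.203  0.045] [441. 162.]
tin_0_mid 0.71 [ 0.437 -0.051  0.06 ] [272. 190.]
tin_0_mid 0.62 [ 0.404 -0.193  0.038] [401. 239.]
tin_0_mid 0.82 [ 0.495 -0.213  0.02 ] [346. 233.]
tin_0_mid 0.62 [ 0.4   -0.201  0.023] [342. 267.]
[ 0.4398 -0.0588  0.1996]
pedal_pad 0.92 [ 0.398 -0.327  0.04 ] [388. 268.]
pedal_pad 0.55 [ 0.505 -0.326  0.061] [389. 229.]
dial_grip 0.96 [ 0.504 -0.325  0.064] [389. 230.]
dial_grip 0.44 [ 0.398 -0.326  0.042] [388. 268.]
```

View pics/w7.png

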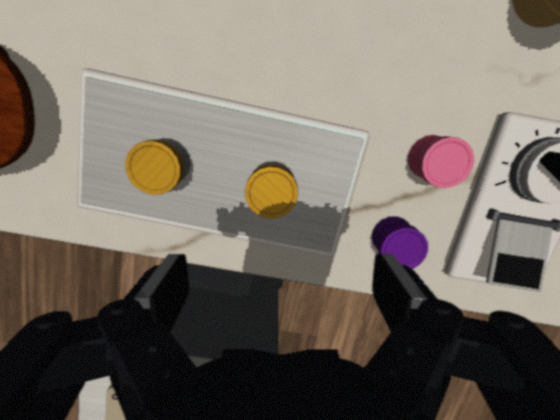

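View pics/t7.png

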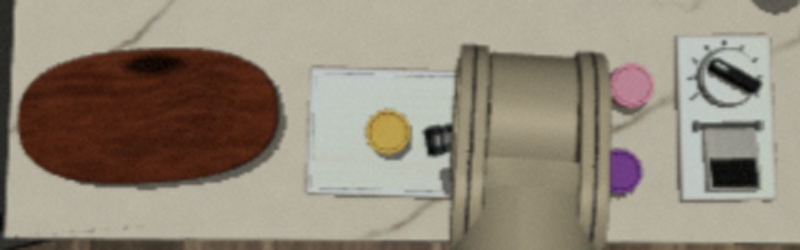

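Both tins still stand on the deck, with lids at (272,193) and (153,167). The dial points at mark 2 and the pedal is back up (z 0.040). I'm measuring the lids by blob.

```bash
cat > tins.py <<'E'
from h import *
import sys
z=float(sys.argv[1]); c=viewer.camera("wrist")
h=cv2.cvtColor(c["frame"],cv2.COLOR_RGB2HSV); m=cv2.inRange(h,(15,150,90),(32,255,255))
n,l,s,cen=cv2.connectedComponentsWithStats(m)
for i in range(1,n):
    if s[i,4]>300: print(s[i],onz(*cen[i],z,c).round(4))
print(telemetry.get_obs()["position"].round(4))
E
python3 tins.py .062
```

```text
[ 126  141   55   54 2275] [0.4379 0.0585 0.062 ]
[ 246  167   52   51 2029] [ 0.4362 -0.0497  0.062 ]
[ 0.4398 -0.0584  0.1996]
```

```bash
python3 -m crank '[[0,[-0.3,0.85,-3],[0,0,0]],[0,[0,0,-3.5],[0,0,0]],[0,[0,0,-3.5],[0,0,0]],[0,[0,0,-3],[0,0,0]],[0,[0,0,-2],[0,0,0]],[0,[0,0,-1.7],[0,0,0]],[0,[0,0,0],[0,0,0]],[0,[0,0,0],[0,0,0]]]'
python3 -m crank '[[1,[0,0,0],[0,0,0]],[1,[0,0,0],[0,0,0]],[1,[0,0,0],[0,0,0]],[1,[0,0,0],[0,0,0]],[1,[0,0,0],[0,0,0]],[1,[0,0,0],[0,0,0]],[1,[0,0,0],[0,0,0]],[1,[0,0,0],[0,0,0]]]' 40
python3 -m crank '[[1,[0,0,2],[0,0,0]],[1,[0,0,3],[0,0,0]],[1,[0,0,3],[0,0,0]],[1,[0,0,3],[0,0,0]],[1,[0.2,4,0],[0,0,0]],[1,[0.2,4,0],[0,0,0]],[1,[0.2,4,0],[0,0,0]],[1,[0.2,4,0],[0,0,0]],[1,[0.2,4,0],[0,0,0]],[1,[0.2,4,0],[0,0,0]],[1,[0.2,4,0],[0,0,0]],[1,[0.2,4,0],[0,0,0]]]'
```

```text
clock: 27.82
position: [0.4365, -0.0493, 0.0326]
ee_rot: [0.45, 0.546, -0.45, 0.544]
ft_force: [-1.3, 0.4, 0.7]
grip_width: 1.004
clock: 28.48
position: [0.4376, -0.0501, 0.0339]
ee_rot: [0.451, 0.544, -0.451, 0.546]
ft_force: [-2.5, 1.2, 10.1]
grip_width: 0.575
clock: 29.48
position: [0.4529, 0.2718, 0.1429]
ee_rot: [0.451, 0.544, -0.451, 0.545]
ft_force: [0.5, -1.2, -0.6]
grip_width: 0.571
```

```bash
python3 -m crank '[[1,[0,3.5,0],[0,0,0]],[1,[0,3.5,0],[0,0,0]],[1,[0,3.5,0],[0,0,0]],[1,[0,0,0],[0,0,0]],[1,[0,0,-3],[0,0,0]],[1,[0,0,-2.5],[0,0,0]],[1,[0,0,-1.5],[0,0,0]],[1,[0,0,-0.8],[0,0,0]],[1,[0,0,0],[0,0,0]],[1,[0,0,0],[0,0,0]],[1,[0,0,0],[0,0,0]]]'
```

```text
clock: 30.4
position: [0.4535, 0.3758, 0.0661]
ee_rot: [0.451, 0.545, -0.45, 0.545]
ft_force: [0.2, 0.8, -0.8]
grip_width: 0.575
```

```bash
python3 -m crank '[[1,[0,0,-0.4],[0,0,0]],[1,[0,0,-0.15],[0,0,0]],[1,[0,0,0],[0,0,0]],[1,[0,0,0],[0,0,0]],[1,[0,0,0],[0,0,0]]]'
```

```text
clock: 30.82
position: [0.4533, 0.3755, 0.0601]
ee_rot: [0.451, 0.545, -0.45, 0.545]
ft_force: [-0.7, -1.1, 6.4]
grip_width: 0.571
```

Contact with the board. I'm releasing and going back for the second tin.

```bash
python3 -m crank '[[0,[0,0,0],[0,0,0]],[0,[0,0,0],[0,0,0]],[0,[0,0,0],[0,0,0]],[0,[0,0,0],[0,0,0]],[0,[0,0,0],[0,0,0]],[0,[0,0,0],[0,0,0]],[0,[0,0,2],[0,0,0]],[0,[0,0,3],[0,0,0]],[0,[0,0,3.5],[0,0,0]],[0,[0,0,3.5],[0,0,0]],[0,[0,0,2],[0,0,0]],[0,[0,0,0],[0,0,0]]]'
python3 tins.py .088
python3 -m crank '[[0,[-0.2,-4,0],[0,0,0]],[0,[-0.2,-4,0],[0,0,0]],[0,[-0.2,-4,0],[0,0,0]],[0,[-0.2,-4,0],[0,0,0]],[0,[-0.2,-4,0],[0,0,0]],[0,[-0.2,-4,0],[0,0,0]],[0,[-0.2,-4,0],[0,0,0]],[0,[-0.2,-3.7,0],[0,0,0]],[0,[0,0,0],[0,0,0]],[0,[0,0,0],[0,0,0]],[0,[0,0,0],[0,0,0]]]'
python3 tins.py .062
```

```text
clock: 31.82
position: [0.4539, 0.3771, 0.204]
ee_rot: [0.453, 0.544, -0.448, 0.546]
ft_force: [1.0, 0.2, 0.1]
grip_width: 1.004
[ 253  171   59   58 2672] [0.4509 0.3761 0.088 ]
[0.4535 0.3762 0.2014]
clock: 32.78
position: [0.4365, 0.0583, 0.1986]
ee_rot: [0.451, 0.545, -0.451, 0.545]
ft_force: [0.0, 0.8, -1.1]
grip_width: 1.002
[ 306  139   55   54 2294] [0.4668 0.0169 0.062 ]
[0.4366 0.0591 0.1987]
```

The second tin was knocked aside to (0.467, 0.017). Its lid blob is still round and full-size, so it is upright on the deck. I'm correcting and looking once more from above it.

```bash
python3 -m crank '[[0,[1.5,-2.1,0],[0,0,0]],[0,[1.5,-2.1,0],[0,0,0]],[0,[0,0,-3],[0,0,0]],[0,[0,0,-2],[0,0,0]],[0,[0,0,0],[0,0,0]],[0,[0,0,0],[0,0,0]],[0,[0,0,0],[0,0,0]]]'
python3 tins.py .062; python3 -c "
from h import *
save(viewer.camera('wrist'),'w8.png')"
```

```text
clock: 33.42
position: [0.4673, 0.0176, 0.1502]
ee_rot: [0.45, 0.545, -0.45, 0.546]
ft_force: [0.7, 0.1, 0.5]
grip_width: 0.998
[ 253  176   62   45 2033] [0.4737 0.0178 0.062 ]
[0.4676 0.0172 0.1504]
```

View pics/w8.png

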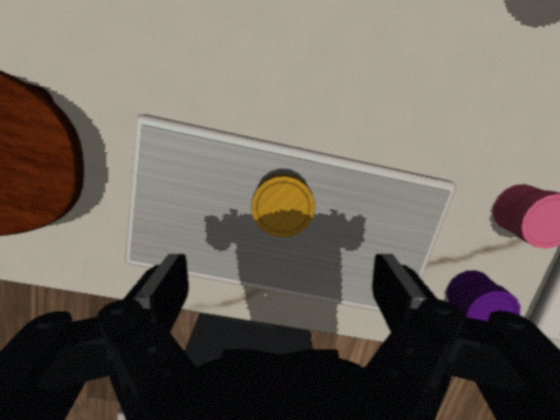

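The tin is upright on the deck with its lid at (283,207), and it is centred between the jaws. The finger shadow cuts the blob, so I'm keeping the earlier measurement.

```bash
python3 -m crank '[[0,[0,0,-3],[0,0,0]],[0,[0,0,-3],[0,0,0]],[0,[0,0,-2.7],[0,0,0]],[0,[0,0,-2],[0,0,0]],[0,[0,0,-1],[0,0,0]],[0,[0,0,0],[0,0,0]],[0,[0,0,0],[0,0,0]]]'
python3 -m crank '[[1,[0,0,0],[0,0,0]],[1,[0,0,0],[0,0,0]],[1,[0,0,0],[0,0,0]],[1,[0,0,0],[0,0,0]],[1,[0,0,0],[0,0,0]],[1,[0,0,0],[0,0,0]],[1,[0,0,0],[0,0,0]],[1,[0,0,0],[0,0,0]]]' 40
```

```text
clock: 34.1
position: [0.4675, 0.0165, 0.0332]
ee_rot: [0.451, 0.545, -0.45, 0.545]
ft_force: [-0.1, -0.3, 0.0]
grip_width: 0.999
clock: 34.77
position: [0.4676, 0.016, 0.0334]
ee_rot: [0.451, 0.544, -0.451, 0.546]
ft_force: [-2.9, -0.7, 9.1]
grip_width: 0.569
```

```bash
python3 -m crank '[[1,[0,0,2],[0,0,0]],[1,[0,0,3],[0,0,0]],[1,[0,0,3],[0,0,0]],[1,[0,0,3],[0,0,0]],[1,[-0.2,3.5,0],[0,0,0]],[1,[-0.2,3.5,0],[0,0,0]],[1,[-0.2,3.5,0],[0,0,0]],[1,[-0.2,3.5,0],[0,0,0]],[1,[-0.2,3.5,0],[0,0,0]],[1,[-0.2,3.5,0],[0,0,0]],[1,[-0.2,3.5,0],[0,0,0]],[1,[0,0,0],[0,0,0]]]'
python3 -m crank '[[1,[0,0,0],[0,0,0]],[1,[0,0,-3],[0,0,0]],[1,[0,0,-2.5],[0,0,0]],[1,[0,0,-1.5],[0,0,0]],[1,[0,0,-0.8],[0,0,0]],[1,[0,0,0],[0,0,0]],[1,[0,0,0],[0,0,0]],[1,[0,0,-0.3],[0,0,0]],[1,[0,0,0],[0,0,0]],[1,[0,0,0],[0,0,0]]]'
```

```text
clock: 35.77
position: [0.45, 0.2693, 0.1432]
ee_rot: [0.449, 0.548, -0.447, 0.546]
ft_force: [-1.8, -0.2, -0.7]
grip_width: 0.573
clock: 36.6
position: [0.4533, 0.2614, 0.0618]
ee_rot: [0.451, 0.545, -0.45, 0.545]
ft_force: [0.3, -0.2, -2.7]
grip_width: 0.572
```

```bash
python3 -m crank '[[1,[0,0,-0.15],[0,0,0]],[1,[0,0,-0.1],[0,0,0]],[1,[0,0,0],[0,0,0]],[1,[0,0,0],[0,0,0]]]'
```

```text
clock: 36.93
position: [0.4532, 0.2614, 0.0595]
ee_rot: [0.451, 0.545, -0.45, 0.545]
ft_force: [-2.3, -2.4, 7.9]
grip_width: 0.571
```

```bash
python3 -m crank '[[0,[0,0,0],[0,0,0]],[0,[0,0,0],[0,0,0]],[0,[0,0,0],[0,0,0]],[0,[0,0,0],[0,0,0]],[0,[0,0,0],[0,0,0]],[0,[0,0,0],[0,0,0]],[0,[0,0,2],[0,0,0]],[0,[0,0,3],[0,0,0]],[0,[0,0,3.5],[0,0,0]],[0,[0,0,3.5],[0,0,0]],[0,[0,0,3],[0,0,0]],[0,[0,-3,0],[0,0,0]]]'
python3 -m crank '[[0,[0,-4,0],[0,0,0]],[0,[0,-4,0],[0,0,0]],[0,[0,-4,0],[0,0,0]],[0,[0,0,0],[0,0,0]],[0,[0,0,0],[0,0,0]]]'
python3 tins.py .088; python3 - <<'E'
from h import *
c=viewer.camera("top"); rep(["tin_0_mid","dial_grip","pedal_pad","board_top","salt_shaker","honey_jar"],c); save(c,"t9.png",(95,160,415,300),2.5)
E
```

```text
clock: 37.93
position: [0.4532, 0.2379, 0.2146]
ee_rot: [0.452, 0.546, -0.445, 0.547]
ft_force: [0.8, 0.2, 0.6]
grip_width: 0.997
clock: 38.35
position: [0.4533, 0.1078, 0.2086]
ee_rot: [0.452, 0.543, -0.453, 0.544]
ft_force: [0.0, 0.5, 0.2]
grip_width: 0.996
[  71  134   61   60 2802] [0.4522 0.2614 0.088 ]
[0.453  0.1102 0.2088]
tin_0_mid 0.7 [ 0.497 -0.217  0.02 ] [347. 233.]
tin_0_mid 0.68 [0.451 0.375 0.067] [134. 247.]
tin_0_mid 0.55 [ 0.398 -0.198  0.025] [341. 268.]
dial_grip 0.69 [ 0.508 -0.325  0.062] [389. 228.]
pedal_pad 0.89 [ 0.399 -0.326  0.044] [388. 268.]
board_top 0.83 [0.454 0.323 0.052] [155. 246.]
salt_shaker 0.58 [ 0.672 -0.015  0.002] [277. 173.]
honey_jar 0.52 [ 0.685  0.408 -0.   ] [133. 168.]
```

View pics/t9.png

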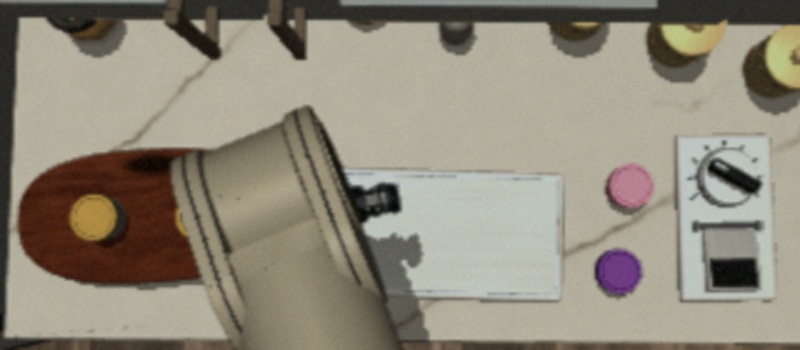

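The left tin is on the board at (95,217). The second, partly hidden by the arm at (180,218), measures (0.452, 0.261) from the wrist camera with a full round lid. The dial is still at mark 2, the pedal is up and the bystanders are where they were. Handing in.

```bash
python3 -c "
from h import *
print(manip.hand_in())"
```

```text
the job is handed in; nothing more can be done
None
```

I did the job in the order asked and handed it in at about 39 s of robot time; the hand-in gave no verdict.

- **Tins to the deck:** there were two. I moved both onto the steel deck and they stood there upright until after the pedal press.
- **Dial:** I turned it from about 6 clicks to 2. Afterwards the pointer lined up with the third mark counting the long one, and the bar measured 61°, against about 61.5° expected.
- **Pedal:** I pressed until it stopped moving (pad at 26.5 mm, about 30 N), held it for about 1 s and let go. The camera showed it back at rest height.
- **Tins back to the board:** after I had carried the first tin back, the second was found knocked a few centimetres along the deck, still upright. I measured it again and put it back too. They now stand at (0.451, 0.375) and (0.452, 0.261), both well within the board's limits.

**Last checks:** the dial, pedal, honey jar, salt shaker and the pink and purple look-alikes were unchanged.
- The candle showed only in the first side picture and was not checked again; the arm never went near it.
- The network missed a tin in several pictures, so I took some tin positions from lid pixels instead.
- Before turning, the bar read about 6° short of the sixth click, though that was still the nearest one.

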